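Index the filter canister and hold its bayonet lid half turned

ROBOT

A 6-joint arm with a two-finger parallel gripper is mounted at the origin on the work surface. World frame = base frame: x ahead of the robot, y to its left, z up, the work surface at z = 0. Lengths are in m, angles in rad, forces in N, time in s.
With the tool pointing down it reaches from about 0.25 to 0.8 m from the base axis. Payload 8.5 kg.
Tool frame: the origin (TCP) lies at the very end of the fingers, on their centre line; the grasp point (between the pads) lies behind it (robot.pinch_z is the z of the grasp point in the tool frame, in m); z points along the fingers, y is the direction in which the jaws open and shut (so a half turn about z gives the same grasp; the last joint's range is limited). The gripper opens to 85 mm and grips with 20 to 120 N. Pads are 22 mm wide; open, the fingers measure 114 mm over their backs; the gripper's body (76 mm by 85 mm) begins 54 mm behind the grasp point. The pads swing forward as they close: fully open they stand 13 mm farther back than shut.
Start: joints at [1.202, 0.238, -0.013, 1.319, 0, 1.571], TCP at [0.189, 0.49, 0.231] pointing down, gripper open.
Joint ranges: [-2.66, 2.66], [-1.03, 1.9], [-1.14, 1.46], [-1.82, 2.27], [-1.45, 1.34], [-3.14, 3.14]. Speed limits (rad/s): [2.22, 2.22, 2.79, 3.14, 3.14, 3.14].

INTERFACE

Orientations are given as a rotation vector (axis times angle).
In Python, from cell import robot, vision, sign_off gives the robot as it stands.
- The arm moves only by the shell command python3 -m creep 'ROWS' [OPENING] [FORCE]. ROWS is text: rows parted by semicolons, each of 6 numbers parted by spaces: the shift along the tool's x, y, z in mm, then the turn, a rotation vector about the tool's x, y, z in degrees. A call has 1 to 20 rows; each row shifts and turns the commanded pose from where the row before left it, along the tool's axes as they then stand; what a row does not reach is not made up. A row lasts 1/12 s, in which the tool goes at most 41.7 mm and 7.16 degrees, less where a joint would pass 70% of its speed; a pose out of reach is approached as far as the arm can. A call with a gripper value outside its range is refused whole. OPENING is the opening, from 0 (shut) to 1 (fully open), set as the call begins (- or left out, the last holds). The fingers move at their own pace and stop on an object; FORCE is the grip in N (left out, the last holds). Time passes only in rows, so rows that do not move let the fingers close. It gives the time, the measured TCP pose, the force and the opening at its end, in the units of the state.
- robot.observe(): the state, without advancing time (a new reading comes with each control period).
- vision.snapshot(name): name is "side" or "top"; returns the picture (420x560x3 uint8, red, green, blue); there is no depth.
- vision.get_calibration(name): a dict with "fovy" (degrees; the focal length in pixels is half the picture's height over the tangent of half this angle, whatever the lens; pixels are square), "cx", "cy" (the principal point, pixels), "k1" (the pictures are not rectified: a ray, as slopes to the right and down, at radius r is drawn at 1 + k1 r^2 times it, then the intrinsics apply), "R" (3x3) and "t" (3): a world point X has camera coordinates R X + t. Camera axes: x right, y down, z forward; pixel columns grow to the right and rows downward; lengths in m; the calibration is good to about 2 mm. A picture is of the moment at which its call begins. get_calibration takes no time and is no camera call.
- sign_off(): hands the job in, once; it reports no verdict.
The state is a dict: "clock": time; "joint_positions": joint angles; "joint_velocities": joint speeds; "effort": joint torques, N m; "eef_pos": TCP position; "eef_rot": TCP orientation; "ft_force": force on the tool from outside, world axes, zero at the start; "torque": the same for the moment, N m; "grip_width": opening from 0.0 (shut) to 1.0 (fully open).
Only numpy, scipy, OpenCV 4.12 (cv2) and the standard library are available. Lean on these libraries where they do the work, as an engineer would, in place of code of your own. Each camera call takes 0.05 s, during which the arm holds its last target.

TASK

I want to scribe a mark on this filter canister while you hold its lid. First turn the indexing table clockwise by its upright handle until it drops into its click stop; then pick up the lid by its grip bar, push it fully down into the canister mouth with the lugs through the two gaps, turn it clockwise only half way, so that the bar points at the two raised ribs on the canister's flange, without reaching the lock click. Finish still gripping the lid and holding it there, fully down and still; leave the other things on the bench alone.

Things in the scene. Friction and masses are not known exactly. Their poses are not given: they have to be found in the camera images.
- turnplate (a joint): Angle (rad) of the indexing table's steel plate about its upright centre axis; positive = anticlockwise from above. 0 = in its one click stop (a sprung pin drops between two bumps on the rim). Starts at 0.5 to 1.15, so turn it clockwise. It stays where left; passing the bump at 0.14 to 0.07 takes up to about 8 N at the handle, then it centres itself within about 0.02. Range -0.5 to 1.5.
- indexer: Fixed grey base of the indexing table. Origin on the turning axis at bench height, z up. The plate is 244 mm across, its top 36 mm above the bench. An arm along the base's +x carries the pin block (out to 180 mm, 48 mm high). In the click stop the canister stands 70 mm from the axis towards the base's -x, the handle 105 mm from it at +60 degrees from the base's +x.
- handle_top (a point): Top centre of the upright black round handle post on the plate: 18 mm diameter, top 88 mm above the bench, 52 mm above the plate, 105 mm from the turning axis. It does not spin on its own. Pinch or push it in its upper 35 mm.
- canister (a point): Grey canister fixed on the plate, 84 mm diameter (flange 96, ribs and lock bosses 108), 60 mm tall. Origin: centre of its underside, z up; x runs through the two raised ribs on the flange (+x and -x, 5 mm proud). From above, the two lug gaps (16 mm wide) lie at +40 and 220 degrees, anticlockwise from x. From a gap the lid turns clockwise 40 degrees to the ribs; stops allow only 8 degrees the other way.
- mouth (a point): Centre of the canister's mouth at rim height, 60 mm above the canister's origin, same axes. Bore 58 mm inside a lip 6 mm thick; the gaps reach out to 72 mm; below the lip a lug channel 9 mm high. A sprung rubber pad inside, 42 mm wide, its top 6 mm below the rim, pushes the lid up with about 3 N at first touch and 5 N when fully down.
- lid: Loose aluminium bayonet lid, 0.13 to 0.25 kg. Origin: centre of its underside, z up, x along the grip bar and lugs; same after a half turn. Spigot 52 mm diameter (tapered to 45 at its foot), z 0-14 mm; lugs at +x and -x, z 0-6, 8 mm wide, out to 33 mm; disc 76 mm diameter, z 14-20; bar 66 x 14 mm, z 20-50. Fully down the disc is on the rim, origin 14 mm lower; lugs under the lip leave it 2 mm of lift.
- bar (a point): Top centre of the lid's grip bar, 50 mm above the lid's origin, same axes as the lid.
- click (a joint): Travel (m) of the sprung lock ball under the boss at -37 degrees: 0 = untouched, over 0.0008 = a lug pushes it: the lid has reached the click. Each ball sits under a round boss; the lugs touch them when the bar is 25 to 30 degrees clockwise past the ribs and lock at about 46 degrees past. Readings are noisy.
- wrench: Steel wrench lying on the bench; leave it alone. Origin under its middle.
- tin: Closed steel tin, 66 mm diameter, 85 mm tall; leave it alone. Origin at the centre of its underside.
- hammer: Hammer lying on the bench; leave it alone. Origin under its middle.
- tray: Black open parts tray 160 x 110 x 40 mm; leave it alone. Origin at the centre of its underside.
- click_b (a joint): The same for the opposite lock ball, under the boss at 143 degrees from the canister's x.
Not all that is in view belongs to the job. What is shaped like the lid but purple or red is not meant.

How it is judged:
On the way, in this order (a step that is already met when the one before it is completed fails the run):
1. the indexing table rests in its click stop (value of joint turnplate between -0.045 and 0.045 rad), for 0.2 s.
2. the lid is down in the mouth with its lugs through the gaps (z of lid in the frame of mouth below -0.0112 m and horizontal distance between lid and mouth below 0.005 m and angle between the x axis of lid and the x axis of canister, either way round above 0.45 rad).
At the end, for the whole second after the job is handed in: The table is in its click stop (within 0.045 rad), the lid is down in the mouth (origin at least 11.2 mm below the rim, within 5 mm of the axis, upright within 0.08 rad) with the bar within 10 degrees of the ribs, unlocked, still, and gripped by the fingers with more than 3 N (all of step 1 and z of lid in the frame of mouth below -0.0112 m and horizontal distance between lid and mouth below 0.005 m and angle between lid's own z axis and vertical below 0.08 rad and angle between the x axis of lid and the x axis of canister, either way round below 0.175 rad and contact force between the fingers and lid above 3 N and linear speed of lid below 0.02 m/s and value of joint each of click, click_b below 0.0008 m); the arm keeps its last pose, push and grip.
It fails at once if the lid reaches the lock click (value of joint any of click, click_b above 0.0008 m).
It fails at once if a bystander is disturbed (distance of any of wrench, tin, hammer, tray from where it was at the start of the episode above 0.02 m).
It also fails if it takes over 56 s, if anything falls off the work surface, if the arm or the gripper's body presses on something with over 40 N, if the wrist force passes 120 N, or if a joint passes its speed limit or range.

## Working session

There is one attempt and no reset: what is moved stays moved. The work goes in short steps, Python scripts to look and compute and a shell command to move; the robot and the scene stay as the last step left them, time stands still between calls to the robot, and variables do not carry over. Pictures are saved under pics/ and viewed, and the job is handed in when it is done.

```bash
mkdir -p pics; ls
python3 - <<'E'
from cell import robot, vision
import cv2
print(robot.observe(), robot.pinch_z)
for n in("side","top"):
    im=vision.snapshot(n); cv2.imwrite(f"pics/{n}0.png",im[:,:,::-1])
    c=vision.get_calibration(n); print(n,c)
E
```

```text
pics
{'clock': 0.0, 'joint_positions': array([ 1.20199758e+00,  2.38768621e-01, -1.42404227e-02,  1.31922352e+00,
        1.17861899e-05,  1.57078963e+00]), 'joint_velocities': array([-0.00093668, -0.00062401,  0.00010322,  0.00025169,  0.0016459 ,
        0.00112506]), 'effort': array([ 3.96040832e-04, -5.38779509e+01,  3.46435404e+01,  1.83529104e-02,
        3.42150167e-05,  1.30648704e-05]), 'eef_pos': array([0.18910533, 0.48930942, 0.2306894 ]), 'eef_rot': array([-5.75969363e-01, -3.08806273e+00,  2.21419445e-03]), 'ft_force': array([-0.37374228, -0.03902371, -0.29565242]), 'torque': array([-0.02515424,  0.00357157, -0.03829585]), 'grip_width': 1.0029374862314844} -0.0187
side {'fovy': 56.93235633837478, 'cx': 278.7686777626698, 'cy': 209.26789516005164, 'k1': -0.09761856657540348, 'R': array([[-0.99862829, -0.0489915 ,  0.01847605],
       [-0.04631075,  0.66179898, -0.74824957],
       [ 0.02443044, -0.74807883, -0.66316002]]), 't': array([0.5495683 , 0.09102969, 0.98380485])}
top {'fovy': 44.41487407752715, 'cx': 279.86145022613323, 'cy': 213.60201771197637, 'k1': -0.06200428258974917, 'R': array([[ 0.02181746, -0.99933273,  0.02929328],
       [-0.99096535, -0.02549449, -0.13167275],
       [ 0.13233171, -0.02615586, -0.99086033]]), 't': array([-0.03923377,  0.5367769 ,  1.47054823])}
```

View pics/side0.png

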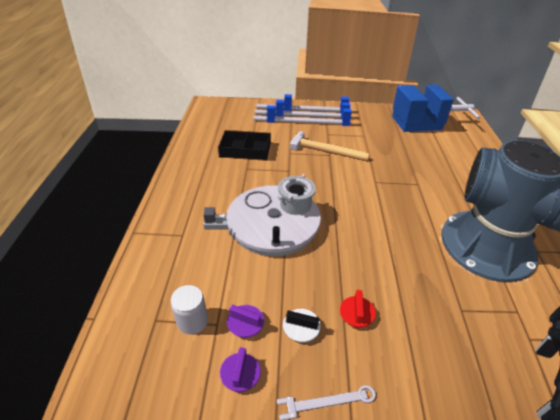

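View pics/top0.png

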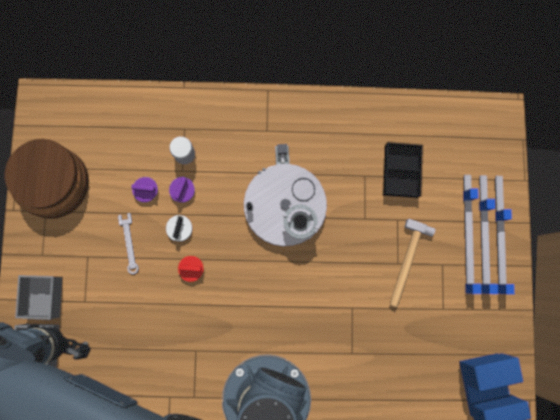

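Candidates shaped like the lid: white/black (top 179,229; side 302,323), purple (top 145,189 and 181,189), and red (top 190,269). The aluminium one with the black bar fits the description, so I'll check it in a close crop.

```bash
cat > h.py <<'E'
import numpy as np, cv2
from cell import robot, vision
from scipy.spatial.transform import Rotation as Rt
class Cam:
    def __init__(s,n):
        c=vision.get_calibration(n); s.c=c; s.f=210/np.tan(np.radians(c['fovy']/2)); s.R=np.array(c['R']); s.t=np.array(c['t'])
    def proj(s,X):
        X=np.atleast_2d(X); p=X@s.R.T+s.t; q=p[:,:2]/p[:,2:]; r2=(q**2).sum(1,keepdims=True)
        return q*(1+s.c['k1']*r2)*s.f+[s.c['cx'],s.c['cy']]
    def back(s,uv,z):
        uv=np.atleast_2d(uv).astype(float); d=(uv-[s.c['cx'],s.c['cy']])/s.f; q=d.copy()
        for _ in range(30): q=d/(1+s.c['k1']*(q**2).sum(1,keepdims=True))
        D=np.c_[q,np.ones(len(q))]@s.R; o=-s.R.T@s.t
        return o+D*((z-o[2])/D[:,2])[:,None]
def crop(n,u0,v0,w,h,k,out,im=None):
    if im is None: im=vision.snapshot(n)[:,:,::-1]
    cv2.imwrite(out,cv2.resize(im[v0:v0+h,u0:u0+w],None,fx=k,fy=k,interpolation=cv2.INTER_CUBIC))
E
python3 - <<'E'
from h import *
t=cv2.imread('pics/top0.png'); s=cv2.imread('pics/side0.png')
a=[]
crop(0,230,130,110,125,6,'pics/c1.png',t[:, :]) ; crop(0,120,170,100,120,5,'pics/c2.png',t)
crop(0,195,165,135,95,5.9,'pics/c3.png',s); crop(0,215,280,170,110,4.7,'pics/c4.png',s)
for n in('c1','c2','c3','c4'):
    im=cv2.imread(f'pics/{n}.png'); 
    if im.shape[0]>600: cv2.imwrite(f'pics/{n}.png',cv2.resize(im,None,fx=.75,fy=.75)); print(n)
E
```

```text
c1
```

View pics/c1.png

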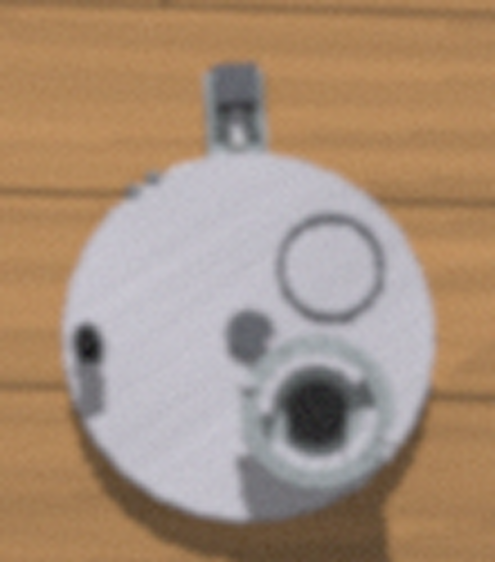

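View pics/c2.png

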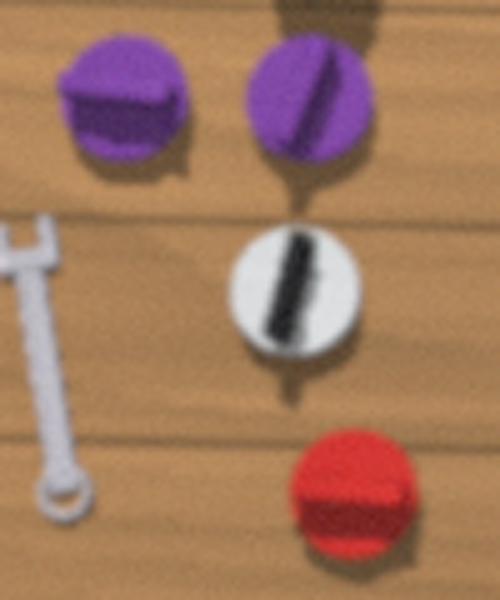

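View pics/c3.png

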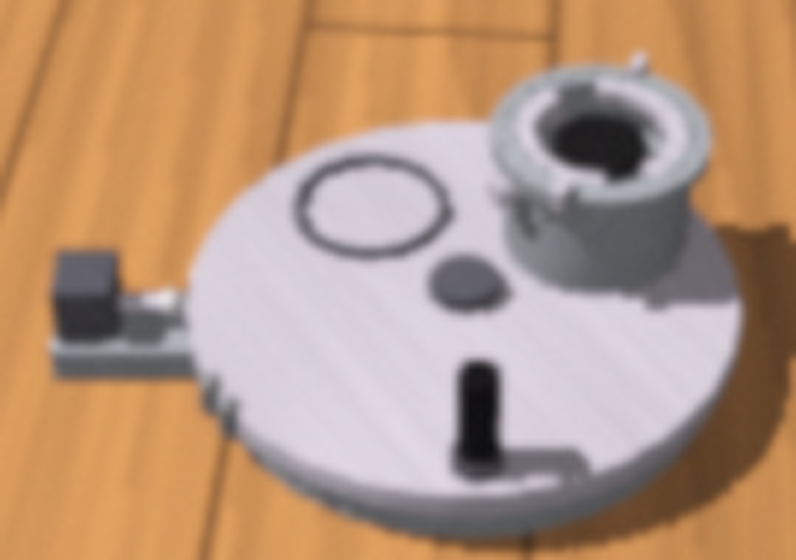

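View pics/c4.png

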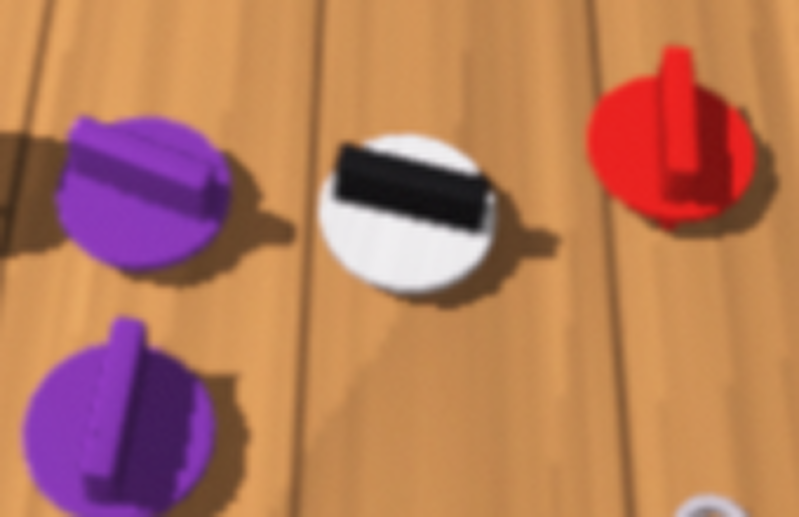

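The crop shows the chosen lid: a pale aluminium disc with a black bar (c2 at 295,291; c4 at 410,210). Handle top is near (249.6,205.1) in top and (276.4,227.7) in side. The canister is near (302,221) in top. Now to measure.

Run:
```python
from h import *
T=Cam('top');S=Cam('side')
def t(u,v): return (u/4.5+230,v/4.5+130)
def t2(u,v): return (u/5+120,v/5+170)
def s3(u,v): return (u/5.9+195,v/5.9+165)
def s4(u,v): return (u/4.7+215,v/4.7+280)
np.set_printoptions(precision=4,suppress=True)
print('handle',T.back(t(88,338),.088),S.back(s3(480,370),.088))
print('plate', T.back(t(249,336),.036), S.back(s3(466,310),.036))
e=np.array([t(62,335),t(436,335),t(249,152),t(249,521)]);print('edges',T.back(e,.036))
print('hub',T.back(t(249,336),.04),S.back(s3(468,282),.04))
print('block',T.back(t(236,80),.048),S.back(s3(87,262),.048))
print('mouth',T.back(t(318,410),.060+.036),S.back(s3(600,138),.096))
print('lid disc',T.back(t2(295,291),.02),S.back(s4(407,213),.02))
print('bar ends top',T.back([t2(301,235),t2(280,335)],.05))
print('bar edge side',S.back([s4(347,147),s4(490,182),s4(337,175)],.05))
# segment the black bar top/lid
```

```text
handle [[0.5526 0.0612 0.088 ]] [[0.5543 0.0648 0.088 ]]
plate [[ 0.5644 -0.042   0.036 ]] [[ 0.5645 -0.0253  0.036 ]]
edges [[ 0.5619  0.0799  0.036 ]
 [ 0.5683 -0.1644  0.036 ]
 [ 0.6872 -0.0395  0.036 ]
 [ 0.4437 -0.0444  0.036 ]]
hub [[ 0.5638 -0.0418  0.04  ]] [[ 0.5645 -0.0391  0.04  ]]
block [[ 0.7326 -0.0295  0.048 ]] [[ 0.7306 -0.0316  0.048 ]]
mouth [[ 0.5098 -0.0838  0.096 ]] [[ 0.5099 -0.0738  0.096 ]]
lid disc [[0.4888 0.2687 0.02  ]] [[0.4909 0.2746 0.02  ]]
bar ends top [[0.5184 0.2617 0.05  ]
 [0.4602 0.271  0.05  ]]
bar edge side [[0.5183 0.2626 0.05  ]
 [0.4579 0.2764 0.05  ]
 [0.522  0.2766 0.05  ]]
```

```bash
cat >> h.py <<'E'
def plan(pos,yaw_y,pr=True):
    """rows needed: shift in current tool axes (mm), turn about tool z (deg) so tool y at yaw_y"""
    o=robot.observe(); R=Rt.from_rotvec(o['eef_rot']); M=R.as_matrix()
    d=M.T@(np.array(pos)-o['eef_pos'])*1e3
    y=np.degrees(np.arctan2(M[1,1],M[0,1])); tz=-(yaw_y-y)
    tilt=M[:,2]
    # correction of tilt: full rotvec to target down orientation
    a=np.radians(yaw_y); Y=np.array([np.cos(a),np.sin(a),0]); Z=np.array([0,0,-1.]); X=np.cross(Y,Z)
    rv=np.degrees(Rt.from_matrix(M.T@np.c_[X,Y,Z]).as_rotvec())
    d2=np.c_[X,Y,Z].T@(np.array(pos)-o['eef_pos'])*1e3
    print('clock',o['clock'],'pos',o['eef_pos'].round(4),'yawy %.1f'%y,'z',tilt.round(3),'F',o['ft_force'].round(1),'g %.3f'%o['grip_width'])
    print('shift now-axes',d.round(1),'| shift after turn',d2.round(1),'| turn',rv.round(2), 'j6 %.2f'%o['joint_positions'][5])
E
python3 -c "
from h import *
plan([.5535,.063,.15],-10)"
```

```text
clock 0.1 pos [0.1891 0.4893 0.2307] yawy 68.9 z [-0.001 -0.001 -1.   ] F [0.6 0.8 0. ] g 0.998
shift now-axes [-493.6 -266.2   81.1] | shift after turn [-356.6  432.9   80.7] | turn [-7.000e-02  5.000e-02  7.887e+01] j6 1.57
```

```bash
python3 -m creep '-35 -19 3 0 0 0;-35 -19 3 0 0 0;-35 -19 3 0 0 0;-35 -19 3 0 0 0;-35 -19 3 0 0 0;-35 -19 3 0 0 0;-35 -19 3 0 0 0;-35 -19 3 0 0 0;-35 -19 3 0 0 0;-35 -19 3 0 0 0;-35 -19 3 0 0 0;-35 -19 3 0 0 0;-35 -19 3 0 0 0;-35 -19 3 0 0 0'
python3 -m creep '0 0 3 0 0 6.5;0 0 3 0 0 6.5;0 0 3 0 0 6.5;0 0 3 0 0 6.5;0 0 3 0 0 6.5;0 0 3 0 0 6.5;0 0 3 0 0 6.5;0 0 3 0 0 6.5;0 0 3 0 0 6.5;0 0 3 0 0 6.5;0 0 3 0 0 6.5;0 0 3 0 0 6.5;0 0 0 0 0 0'
python3 -c "
from h import *
plan([.5535,.063,.058],-10)"
```

```text
clock: 1.27
eef_pos: [0.5512, 0.063, 0.1889]
eef_rot: [-0.576, -3.088, 0.0]
ft_force: [1.6, 0.2, -0.2]
grip_width: 0.998
clock: 2.35
eef_pos: [0.5498, 0.0648, 0.1524]
eef_rot: [-2.396, -2.031, 0.002]
ft_force: [-0.4, -0.8, 0.7]
grip_width: 0.998
clock 2.35 pos [0.5498 0.0648 0.1524] yawy -9.4 z [-0.002 -0.    -1.   ] F [-0.4 -0.8  0.7] g 0.998
shift now-axes [-1.2  4.1 94.4] | shift after turn [-1.2  3.9 94.4] | turn [-0.09  0.03  0.57] j6 1.85
```

```bash
python3 -m creep '-1 4 15 0 0 0;0 0 20 0 0 0;0 0 20 0 0 0;0 0 20 0 0 0;0 0 15 0 0 0;0 0 4 0 0 0;0 0 0 0 0 0'
python3 -m creep '0 0 0 0 0 0;0 0 0 0 0 0;0 0 0 0 0 0;0 0 0 0 0 0;0 0 0 0 0 0;0 0 0 0 0 0;0 0 0 0 0 0;0 0 0 0 0 0;0 0 0 0 0 0;0 0 0 0 0 0' 0 40
python3 -c "
from h import *
plan([.5535,.063,.058],-10)
crop('side',195,165,135,95,5.9,'pics/g1.png')"
```

```text
clock: 2.93
eef_pos: [0.5533, 0.0632, 0.0583]
eef_rot: [-2.388, -2.04, 0.003]
ft_force: [-0.4, 0.7, -0.2]
grip_width: 0.999
clock: 3.77
eef_pos: [0.5546, 0.0632, 0.0599]
eef_rot: [2.391, 2.037, 0.001]
ft_force: [-0.4, -0.5, 4.3]
grip_width: 0.2
clock 3.7667 pos [0.5546 0.0632 0.0599] yawy -9.1 z [ 0.001 -0.    -1.   ] F [-0.4 -0.5  4.3] g 0.200
shift now-axes [-0.4 -1.1  1.9] | shift after turn [-0.4 -1.1  1.9] | turn [ 0.06 -0.    0.87] j6 1.84
```

View pics/g1.png

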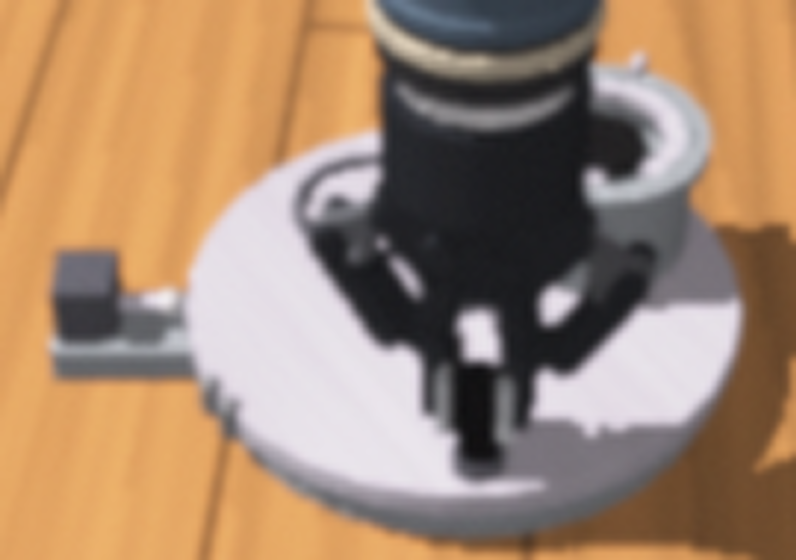

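```bash
python3 -m creep '1.1 4.7 0 0 0 2.65;1.1 4.7 0 0 0 2.65;1.1 4.7 0 0 0 2.65;1.1 4.7 0 0 0 2.65;1.1 4.7 0 0 0 2.65;1.1 4.7 0 0 0 2.65;1.1 4.7 0 0 0 2.65;1.1 4.7 0 0 0 2.65;1.1 4.7 0 0 0 2.65;1.1 4.7 0 0 0 2.65;1.1 4.7 0 0 0 2.65;1.1 4.7 0 0 0 2.65;0 0 0 0 0 0;0 0 0 0 0 0'
python3 -c "
from h import *
plan([.611,.053,.058],-41)
crop('side',195,165,135,95,5.9,'pics/g2.png')
crop('top',230,130,110,125,4.5,'pics/g2t.png')"
```

```text
clock: 4.98
eef_pos: [0.6123, 0.0533, 0.06]
eef_rot: [2.857, 1.306, 0.006]
ft_force: [5.8, 2.8, 1.8]
grip_width: 0.196
clock 4.9833 pos [0.6123 0.0533 0.06  ] yawy -40.9 z [ 0.003  0.001 -1.   ] F [5.8 2.8 1.8] g 0.196
shift now-axes [-1.1 -0.7  2. ] | shift after turn [-1.1 -0.7  2. ] | turn [ 0.11 -0.17  0.14] j6 2.37
```

View pics/g2.png

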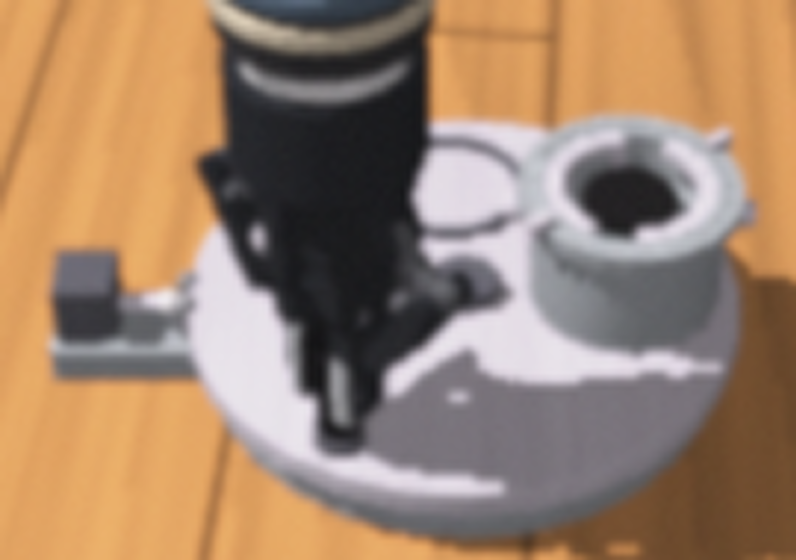

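View pics/g2t.png

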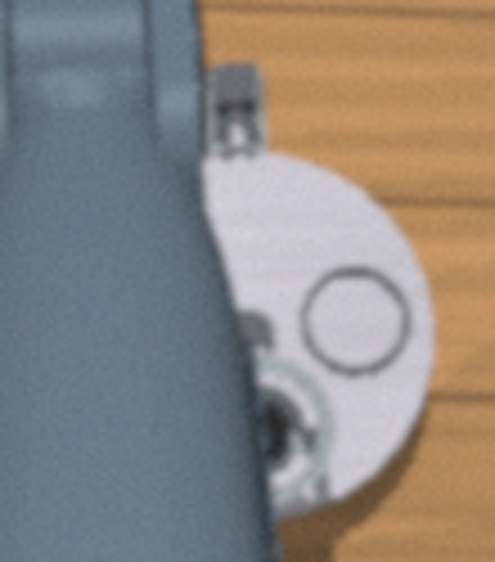

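```bash
python3 -m creep '0 0 0 0 0 0;0 0 0 0 0 0;0 0 0 0 0 0;0 0 0 0 0 0;0 0 0 0 0 0;0 0 0 0 0 0;0 0 0 0 0 0;0 0 0 0 0 0' 1
python3 -m creep '0 0 -10 0 0 0;0 0 -20 0 0 0;0 0 -30 0 0 0;0 0 -30 0 0 0;0 0 -20 0 0 0;0 0 0 0 0 0'
python3 -c "
from h import *
plan([.489,.271,.12],79)
crop('side',195,165,135,95,5.9,'pics/g3.png')"
```

```text
clock: 5.75
eef_pos: [0.6104, 0.0528, 0.0593]
eef_rot: [2.858, 1.305, -0.0]
ft_force: [-0.0, 0.8, 0.5]
grip_width: 0.998
clock: 6.25
eef_pos: [0.6126, 0.053, 0.175]
eef_rot: [2.855, 1.303, 0.011]
ft_force: [-0.7, 0.0, -0.3]
grip_width: 1.0
clock 6.25 pos [0.6126 0.053  0.175 ] yawy -40.9 z [ 0.008  0.001 -1.   ] F [-0.7  0.  -0.3] g 1.000
shift now-axes [  83.4 -236.5   54.2] | shift after turn [162.9 190.4  55. ] | turn [   0.51    0.13 -119.93] j6 2.37
```

View pics/g3.png

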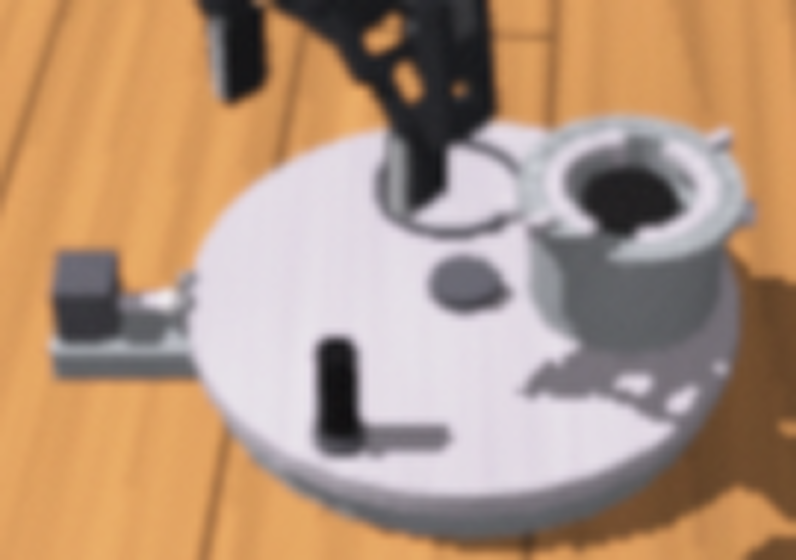

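```bash
cat > fit.py <<'E'
from h import *
from scipy.optimize import minimize
T=Cam('top');S=Cam('side')
a=np.linspace(0,2*np.pi,48)
def box(x,y,yaw,z0):
    c,s=np.cos(yaw),np.sin(yaw)
    P=np.array([[i*.033*c-j*.007*s+x,i*.033*s+j*.007*c+y,z] for i in(-1,1) for j in(-1,1) for z in(z0+.02,z0+.05)])
    return P
def disc(x,y,z0): return np.array([[x+.038*np.cos(t),y+.038*np.sin(t),z] for t in a for z in(z0+.014,z0+.02)])
def mask(cam,P,k,shape,off):
    h=cv2.convexHull(((cam.proj(P)-off)*k*16).astype(np.int32).reshape(-1,1,2)); m=np.zeros(shape,np.uint8); cv2.fillPoly(m,[h],255,shift=4); return m
def fit(ims,x0,z0,verbose=True):
    k=6; tg=[]
    for cam,im in zip((T,S),ims):
        c=cam.proj([[x0[0],x0[1],z0+.03]])[0]; off=(c-30).astype(int); cr=im[off[1]:off[1]+60,off[0]:off[0]+60]
        cr=cv2.resize(cr,None,fx=k,fy=k,interpolation=cv2.INTER_CUBIC).astype(int); mx=cr.max(2)
        tg.append((cam,off,(mx<70)))
    def cost(p,w=None):
        e=0
        for cam,off,d in tg:
            b=cv2.GaussianBlur(mask(cam,box(*p,z0),k,d.shape,off-.5/1+.5),(0,0),5)/255.
            dd=cv2.GaussianBlur(d.astype(np.float32),(0,0),5)
            e+=((b-dd)**2).sum()/ (dd**2).sum()
        return e
    best=None
    for y in np.radians(np.arange(-90,90,10)) if len(x0)<3 else [x0[2]]:
        r=minimize(lambda p:cost(p*[.01,.01,.2]),np.array([x0[0],x0[1],y])/[.01,.01,.2],method='Nelder-Mead',options=dict(initial_simplex=np.array([x0[0],x0[1],y])/[.01,.01,.2]+np.array([[0,0,0],[.5,0,0],[0,.5,0],[0,0,.5]])))
        if best is None or r.fun<best.fun: best=r
    return best.x*[.01,.01,.2],best.fun
E
python3 - <<'E'
from fit import *
p,f=fit([cv2.imread('pics/top0.png'),cv2.imread('pics/side0.png')],[.489,.271,np.radians(-11)],0)
print(p,np.degrees(p[2]),f)
def s3(u,v): return (u/5.9+195,v/5.9+165)
h=S.back(s3(337,347),.088)[0];print('handle',h, np.degrees(np.arctan2(h[1]+.041,h[0]-.5645)))
E
```

```text
[ 0.48856628  0.26887873 -0.19276012] -11.044341219416198 0.9050985827774677
handle [0.61117396 0.05574243 0.088     ] 64.24473928520257
```

Run:
```python
from fit import *
p=[ 0.4886,0.2700,np.radians(-11)]
out=[]
for cam,n in((T,'top'),(S,'side')):
    im=cv2.imread(f'pics/{n}0.png'); c=cam.proj([[.489,.27,.03]])[0]; off=(c-25).astype(int)
    cr=cv2.resize(im[off[1]:off[1]+50,off[0]:off[0]+50],None,fx=8,fy=8,interpolation=cv2.INTER_CUBIC)
    print(n,np.percentile(cr.max(2),[1,3,5,10]))
    for P,col in((box(*p,0),(0,255,255)),(disc(p[0],p[1],0),(0,255,0))):
        h=cv2.convexHull(((cam.proj(P)-off+.5)*8).astype(np.int32).reshape(-1,1,2)); cv2.polylines(cr,[h],True,col,1)
    out.append(cr)
cv2.imwrite('pics/ov1.png',np.hstack(out))
```

```text
top [ 43.  66.  94. 105.]
side [19. 20. 23. 31.]
```

View pics/ov1.png

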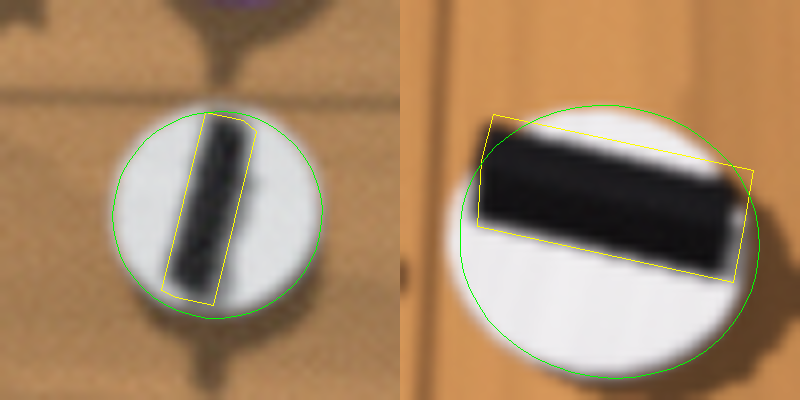

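```bash
python3 -m creep '0 0 0 0 0 -7;0 0 0 0 0 -7;0 0 0 0 0 -7;0 0 0 0 0 -7;0 0 0 0 0 -7;0 0 0 0 0 -7;0 0 0 0 0 -7;0 0 0 0 0 -7;0 0 0 0 0 -7;0 0 0 0 0 -7;0 0 0 0 0 -7;0 0 0 0 0 -7;0 0 0 0 0 -7;0 0 0 0 0 -7;0 0 0 0 0 -7;0 0 0 0 0 -7;0 0 0 0 0 -7'
python3 -c "
from h import *
plan([.4905,.2715,.12],78)"
```

```text
clock: 7.72
eef_pos: [0.6099, 0.0528, 0.1685]
eef_rot: [-0.317, -3.124, 0.001]
ft_force: [-0.1, -0.0, -0.3]
grip_width: 1.001
clock 7.7167 pos [0.6099 0.0528 0.1685] yawy 78.4 z [-0.002 -0.    -1.   ] F [-0.1 -0.  -0.3] g 1.001
shift now-axes [160.8 190.3  48.7] | shift after turn [162.2 189.1  48.5] | turn [-0.03 -0.08  0.42] j6 0.29
```

```bash
python3 -m creep '23 27 6 0 0 0.4;23 27 7 0 0 0;23 27 7 0 0 0;23 27 7 0 0 0;23 27 7 0 0 0;23 27 7 0 0 0;23 27 7 0 0 0;0 0 0 0 0 0;0 0 0 0 0 0'
python3 -c "
from h import *
plan([.4905,.2715,.024],78)
crop('side',215,250,170,120,4.7,'pics/l1.png')
"
```

```text
clock: 8.47
eef_pos: [0.4916, 0.2729, 0.1203]
eef_rot: [-0.332, -3.122, 0.002]
ft_force: [0.3, -0.7, -0.2]
grip_width: 0.998
clock 8.4667 pos [0.4916 0.2729 0.1203] yawy 77.9 z [-0.002 -0.001 -1.   ] F [ 0.3 -0.7 -0.2] g 0.998
shift now-axes [ 0.6 -1.4 96.3] | shift after turn [ 0.8 -1.6 96.3] | turn [-0.09 -0.09 -0.13] j6 0.72
```

View pics/l1.png

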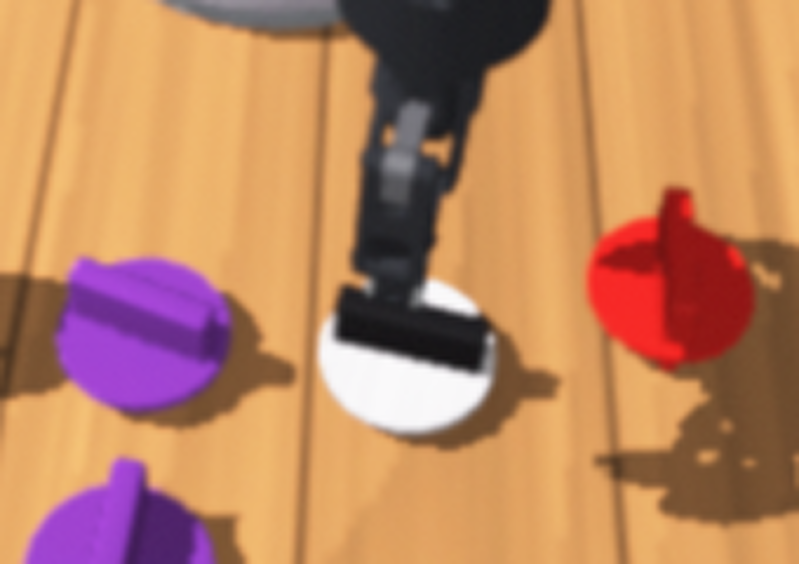

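```bash
python3 -m creep '1 -1 15 0 0 0;0 0 20 0 0 0;0 0 20 0 0 0;0 0 20 0 0 0;0 0 14 0 0 0;0 0 5 0 0 0;0 0 0 0 0 0'
python3 -m creep '0 0 0 0 0 0;0 0 0 0 0 0;0 0 0 0 0 0;0 0 0 0 0 0;0 0 0 0 0 0;0 0 0 0 0 0;0 0 0 0 0 0;0 0 0 0 0 0;0 0 0 0 0 0;0 0 0 0 0 0' 0 60
python3 -c "
from h import *
plan([.4905,.2715,.024],78)
crop('side',215,250,170,120,4.7,'pics/l2.png')
"
```

```text
clock: 9.1
eef_pos: [0.4919, 0.2695, 0.0262]
eef_rot: [-0.34, -3.121, 0.003]
ft_force: [-0.8, 0.5, -0.2]
grip_width: 1.0
clock: 9.93
eef_pos: [0.4923, 0.2711, 0.0278]
eef_rot: [0.337, 3.123, 0.0]
ft_force: [-0.7, -0.9, 5.6]
grip_width: 0.148
clock 9.9333 pos [0.4923 0.2711 0.0278] yawy 77.7 z [ 0.001  0.    -1.   ] F [-0.7 -0.9  5.6] g 0.148
shift now-axes [1.9 0.  3.8] | shift after turn [1.9 0.1 3.8] | turn [ 0.02  0.03 -0.33] j6 0.72
```

View pics/l2.png

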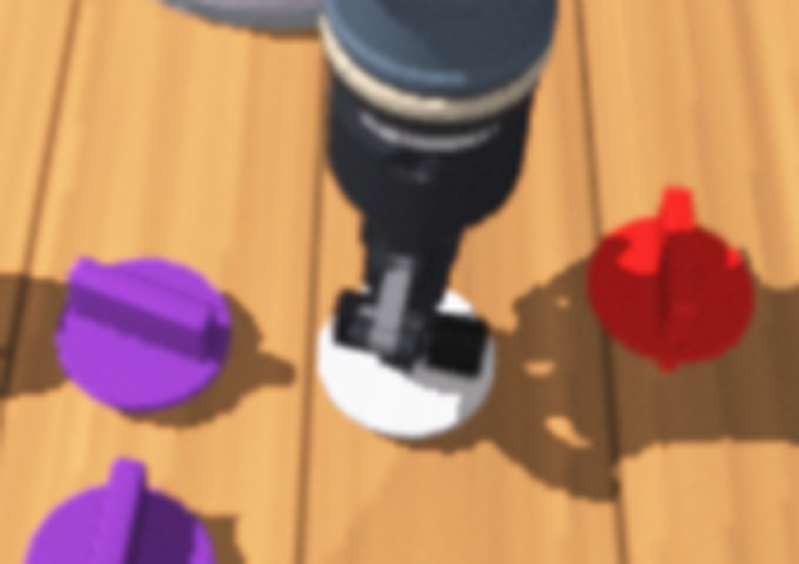

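```bash
python3 -m creep '0 0 -6 0 0 0;0 0 -10 0 0 0;0 0 -20 0 0 0;0 0 -20 0 0 0;0 0 -20 0 0 0;0 0 -20 0 0 0;0 0 -20 0 0 0;0 0 -14 0 0 0;0 0 0 0 0 0;0 0 0 0 0 0'
python3 -c "
from h import *
plan([.4945,-.0455,.20],-17)
t=vision.snapshot('top')[:,:,::-1];s=vision.snapshot('side')[:,:,::-1]
cv2.imwrite('pics/top2.png',t);cv2.imwrite('pics/side2.png',s)
crop(0,195,165,135,95,5.9,'pics/m1.png',s); crop(0,230,130,110,125,4.5,'pics/m2.png',t)
"
```

```text
clock: 10.82
eef_pos: [0.4924, 0.2712, 0.1581]
eef_rot: [0.337, 3.122, 0.001]
ft_force: [-0.4, -1.2, -2.3]
grip_width: 0.152
clock 10.8167 pos [0.4924 0.2712 0.1581] yawy 77.7 z [ 0.001  0.001 -1.   ] F [-0.4 -1.2 -2.3] g 0.152
shift now-axes [ -69.7 -308.9  -42.2] | shift after turn [-302.2   94.6  -41.9] | turn [1.100e-01 1.000e-02 9.467e+01] j6 0.72
```

View pics/m1.png

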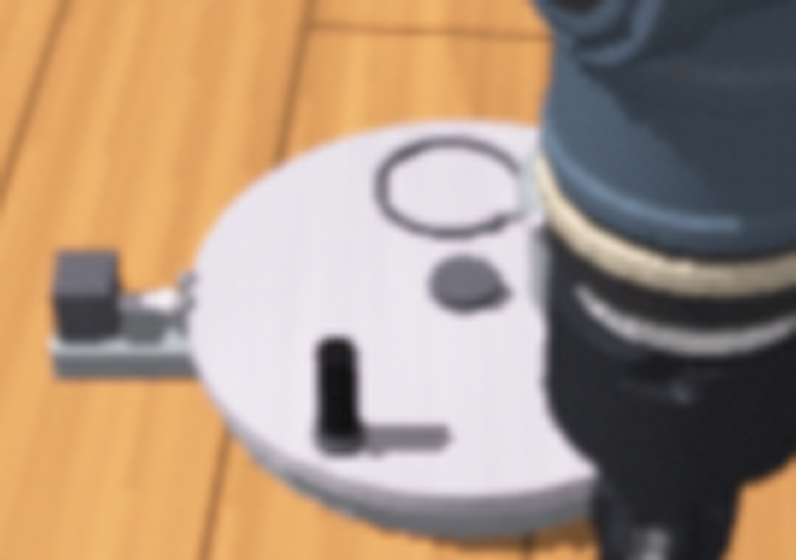

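View pics/m2.png

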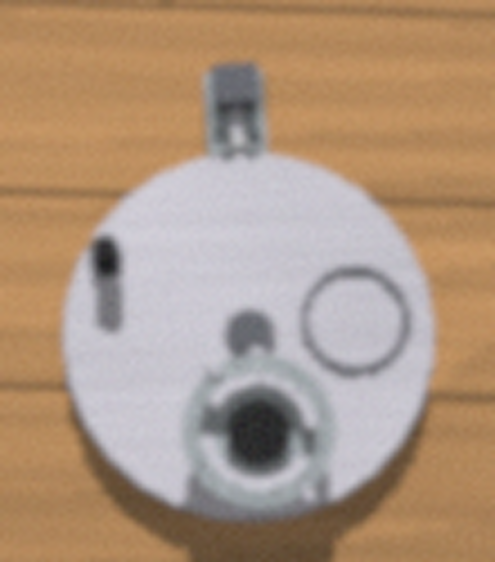

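View pics/side2.png

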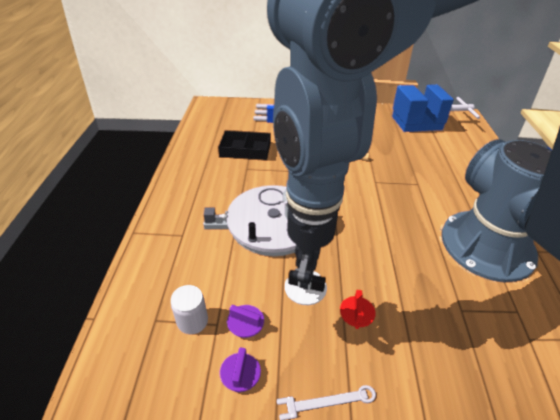

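Run:
```python
from fit import *
np.set_printoptions(precision=4,suppress=True)
def t(u,v): return (u/4.5+230-.5,v/4.5+130-.5)
def s3(u,v): return (u/5.9+195-.5,v/5.9+165-.5)
for z in(.09,.096,.1):
    P=S.back([s3(727,137),s3(540,228),s3(752,212),s3(633,192)],z); d=P[0]-P[1]
    print(z,P[:,:2].tolist(),'rib yaw',np.degrees(np.arctan2(-d[1],-d[0])),np.hypot(*d[:2]),'mid',(P[0]+P[1])[:2]/2)
P=T.back([t(212,418),t(308,437),t(259,431)],.096); d=P[0]-P[1]; print(P,np.degrees(np.arctan2(d[1],d[0])),np.hypot(*d[:2]))
print('hub',T.back(t(249,332),.04), 'block',T.back(t(236,80),.048))
h=T.back(t(105,250),.088)[0]; print('handle',h)
im=cv2.imread('pics/m2.png'); out=cv2.resize(im[320:540,150:370],None,fx=2.6,fy=2.6,interpolation=cv2.INTER_CUBIC); cv2.imwrite('pics/m2z.png',out)
im=cv2.imread('pics/g3.png'); cv2.imwrite('pics/g3z.png',cv2.resize(im[90:360,500:780],None,fx=2.2,fy=2.2,interpolation=cv2.INTER_CUBIC))
```

```text
0.09 [[0.4553552141029288, -0.08820302764920374], [0.5351433957800312, -0.02111339875689955], [0.4461425534010291, -0.03782048415700712], [0.4964572033372589, -0.047418569124978105]] rib yaw 40.05869023233275 0.10424573008159808 mid [ 0.4952 -0.0547]
0.096 [[0.456067424814956, -0.08055434247780136], [0.5350839346659247, -0.014113571290407245], [0.44694386441034295, -0.030659074024647737], [0.4967718959404196, -0.04016433106247985]] rib yaw 40.05869023233277 0.10323751694516825 mid [ 0.4956 -0.0473]
0.1 [[0.4565422319563075, -0.0754552190301997], [0.5350442939231871, -0.00944701964607908], [0.4474780717498855, -0.025884800603074742], [0.49698169100919337, -0.03532817235414776]] rib yaw 40.058690232332744 0.10256537485421492 mid [ 0.4958 -0.0425]
[[ 0.5045 -0.0163  0.096 ]
 [ 0.4941 -0.0764  0.096 ]
 [ 0.4971 -0.0458  0.096 ]] 80.1733792390684 0.061003638782607034
hub [[ 0.5679 -0.0403  0.04  ]] block [[ 0.7341 -0.028   0.048 ]]
handle [0.6105 0.0536 0.088 ]
```

View pics/m2z.png

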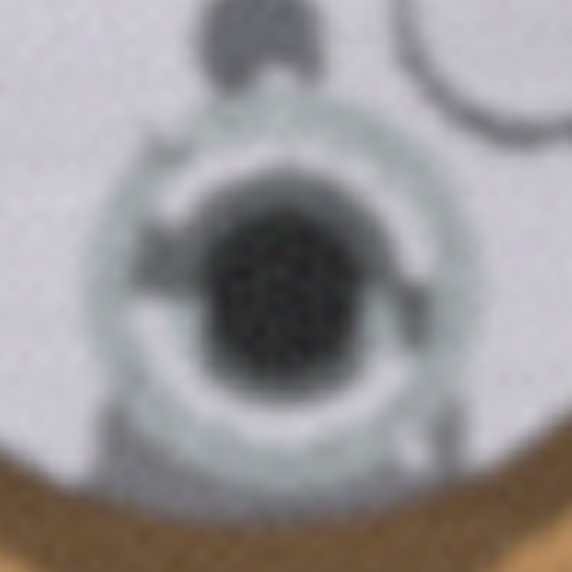

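View pics/g3z.png

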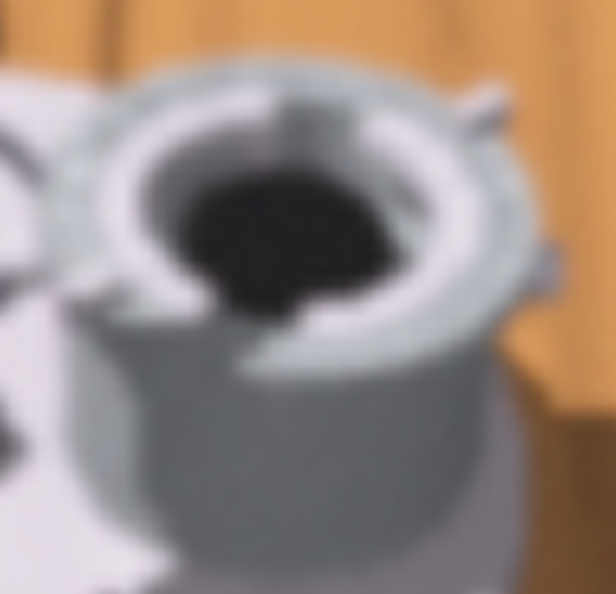

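Run:
```python
from h import *
im=cv2.imread('pics/side2.png'); crop(0,265,245,80,65,9,'pics/l3.png',im)
S=Cam('side')
o=robot.observe(); M=Rt.from_rotvec(o['eef_rot']).as_matrix()
im=cv2.imread('pics/l3.png')
bx=M[:,0]  # bar dir
print(bx)
for off,col in((0,(0,255,255)),(-.004,(0,255,0))):
    # offset along world +x-ish bar direction
    b=bx*np.sign(bx[0]); c=o['eef_pos']+b*off; z=o['eef_pos'][2]-.0278+.02
    a=np.linspace(0,2*np.pi,60); P=np.array([[c[0]+.038*np.cos(t),c[1]+.038*np.sin(t),z] for t in a])
    cv2.polylines(im,[((S.proj(P)-[265,245]+.5)*9).astype(np.int32).reshape(-1,1,2)],True,col,1)
cv2.imwrite('pics/l3.png',im)
```

```text
[-0.97694641  0.21348217  0.00103971]
```

View pics/l3.png

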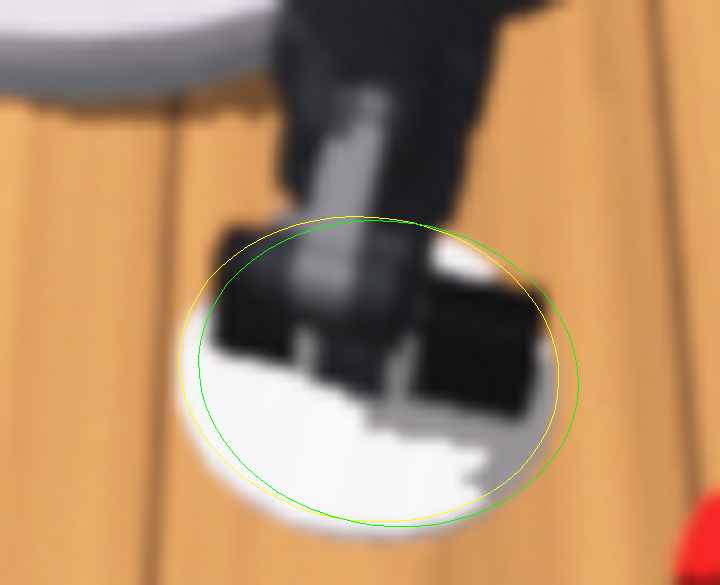

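```bash
python3 -m creep '-3 -15 -3 0 0 3;-7 -31 -3 0 0 0;-7 -31 -3 0 0 0;-7 -31 0 0 0 0;-7 -31 0 0 0 0;-7 -31 0 0 0 0;-7 -31 0 0 0 0;-7 -31 0 0 0 0;-7 -31 0 0 0 0;-7 -31 0 0 0 0;-3 -15 0 0 0 0;0 0 0 0 0 0'
python3 -m creep '0 0 0 0 0 4;0 0 0 0 0 6.5;0 0 0 0 0 6.5;0 0 0 0 0 6.5;0 0 0 0 0 6.5;0 0 0 0 0 6.5;0 0 0 0 0 6.5;0 0 0 0 0 6.5;0 0 0 0 0 6.5;0 0 0 0 0 6.5;0 0 0 0 0 6.5;0 0 0 0 0 6.5;0 0 0 0 0 6.5;0 0 0 0 0 3;0 0 0 0 0 0;0 0 0 0 0 0'
python3 -c "
from h import *
plan([.4957,-.0462,.14],-10)
s=vision.snapshot('side')[:,:,::-1];t=vision.snapshot('top')[:,:,::-1]
cv2.imwrite('pics/side3.png',s);cv2.imwrite('pics/top3.png',t)"
```

```text
clock: 11.92
eef_pos: [0.4767, -0.048, 0.1652]
eef_rot: [-0.424, -3.111, 0.002]
ft_force: [0.4, -0.3, -1.5]
grip_width: 0.153
clock: 13.25
eef_pos: [0.4773, -0.0447, 0.1656]
eef_rot: [-2.409, -2.015, 0.001]
ft_force: [0.2, -0.3, -1.4]
grip_width: 0.146
clock 13.25 pos [ 0.4773 -0.0447  0.1656] yawy -10.2 z [-0.001  0.    -1.   ] F [ 0.2 -0.3 -1.4] g 0.146
shift now-axes [ 1.7 18.4 25.6] | shift after turn [ 1.7 18.3 25.6] | turn [-0.08  0.   -0.18] j6 1.66
```

View pics/side3.png

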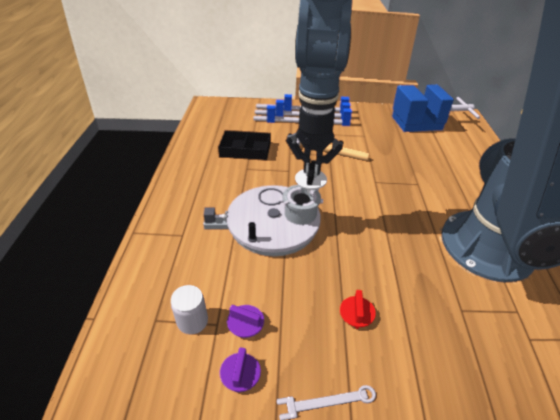

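```bash
python3 -m creep '0.5 9 0 0 0 0;0.5 9.4 10 0 0 0;0 0 10 0 0 0;0 0 8 0 0 0;0 0 0 0 0 0;0 0 0 0 0 0;0 0 0 0 0 0'
python3 - <<'E'
from h import *
plan([.4957,-.0466,.128],-10)
s=vision.snapshot('side')[:,:,::-1]
crop(0,265,155,85,85,7,'pics/p1.png',s)
S=Cam('side'); im=cv2.imread('pics/p1.png'); a=np.linspace(0,2*np.pi,80)
def circ(c,r,z,col): cv2.polylines(im,[((S.proj(np.c_[c[0]+r*np.cos(a),c[1]+r*np.sin(a),0*a+z])-[265,155]+.5)*7).astype(np.int32).reshape(-1,1,2)],True,col,1)
o=robot.observe(); e=o['eef_pos']
circ(e,.038,e[2]-.0278+.02,(0,255,255)); circ((.4957,-.0462),.048,.0905,(0,255,0)); circ((.4957,-.0462),.042,.036,(255,0,0))
cv2.imwrite('pics/p1.png',im)
E
```

```text
clock: 13.93
eef_pos: [0.4957, -0.0476, 0.1382]
eef_rot: [-2.412, -2.012, 0.001]
ft_force: [0.3, 0.1, -1.3]
grip_width: 0.15
clock 13.9333 pos [ 0.4957 -0.0476  0.1382] yawy -10.3 z [-0.001 -0.    -1.   ] F [ 0.3  0.1 -1.3] g 0.150
shift now-axes [ 1.  -0.2 10.2] | shift after turn [ 1.  -0.2 10.2] | turn [-0.04  0.01 -0.33] j6 1.66
```

View pics/p1.png

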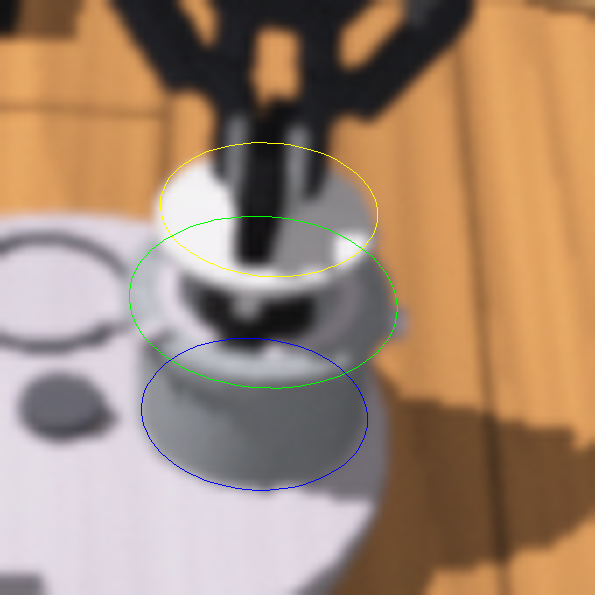

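```bash
python3 -m creep '0.8 0 4 0 0 -0.3;0 0 4 0 0 0;0 0 4 0 0 0;0 0 0 0 0 0;0 0 0 0 0 0'
python3 -m creep '0 0 2 0 0 0;0 0 2 0 0 0;0 0 0 0 0 0;0 0 0 0 0 0'
python3 -m creep '0 0 2 0 0 0;0 0 2 0 0 0;0 0 0 0 0 0;0 0 0 0 0 0'
python3 - <<'E'
from h import *
plan([.4957,-.0466,.1098],-10)
print(robot.observe()['torque'])
s=vision.snapshot('side')[:,:,::-1]
crop(0,265,155,85,85,7,'pics/p2.png',s)
E
```

```text
clock: 14.4
eef_pos: [0.4959, -0.0468, 0.126]
eef_rot: [-2.407, -2.018, 0.001]
ft_force: [0.5, 0.0, -1.5]
grip_width: 0.148
clock: 14.73
eef_pos: [0.4961, -0.0468, 0.1222]
eef_rot: [-2.407, -2.019, 0.0]
ft_force: [0.4, 0.1, -1.1]
grip_width: 0.15
clock: 15.07
eef_pos: [0.496, -0.0469, 0.1181]
eef_rot: [-2.407, -2.019, 0.001]
ft_force: [0.4, -0.2, -2.3]
grip_width: 0.149
clock 15.0667 pos [ 0.496  -0.0469  0.1181] yawy -10.0 z [-0. -0. -1.] F [ 0.4 -0.2 -2.3] g 0.149
shift now-axes [ 0.2 -0.4  8.3] | shift after turn [ 0.2 -0.4  8.3] | turn [-0.02  0.01 -0.03] j6 1.65
[0.01789079 0.04160603 0.00681175]
```

View pics/p2.png

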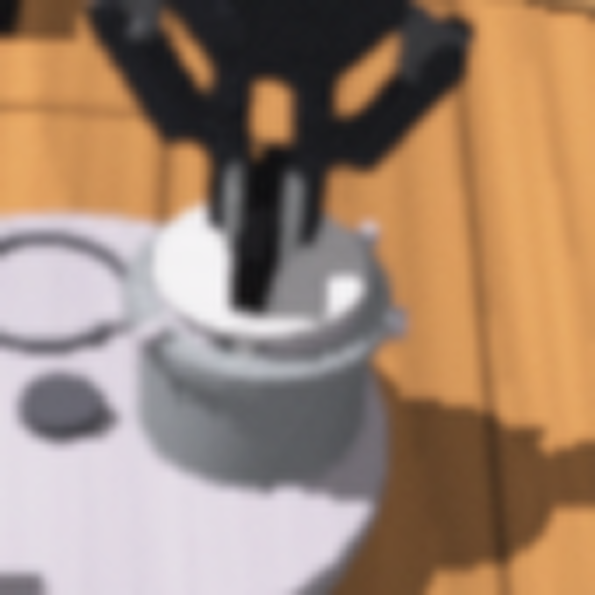

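The lugs are about 6 mm below the rim with no resistance, so they've entered the gaps. I'll press on down.

```bash
python3 -m creep '0 0 2 0 0 0;0 0 2 0 0 0;0 0 0 0 0 0;0 0 0 0 0 0'
python3 -m creep '0 0 2 0 0 0;0 0 1.5 0 0 0;0 0 0 0 0 0;0 0 0 0 0 0'
python3 -m creep '0 0 1 0 0 0;0 0 1 0 0 0;0 0 0 0 0 0;0 0 0 0 0 0'
python3 -c "
from h import *
plan([.4957,-.0466,.1098],-10);print(robot.observe()['torque'])"
```

```text
clock: 15.45
eef_pos: [0.4963, -0.0469, 0.1144]
eef_rot: [2.407, 2.019, 0.0]
ft_force: [0.2, -0.8, 1.3]
grip_width: 0.148
clock: 15.78
eef_pos: [0.4963, -0.0469, 0.1108]
eef_rot: [2.407, 2.019, 0.0]
ft_force: [0.5, 0.1, 2.6]
grip_width: 0.151
clock: 16.12
eef_pos: [0.4963, -0.0469, 0.1097]
eef_rot: [2.407, 2.018, 0.001]
ft_force: [-3.5, 0.1, 12.4]
grip_width: 0.154
clock 16.1167 pos [ 0.4963 -0.0469  0.1097] yawy -10.0 z [ 0.001 -0.    -1.   ] F [-3.5  0.1 12.4] g 0.154
shift now-axes [ 0.1 -0.7 -0.1] | shift after turn [ 0.1 -0.7 -0.1] | turn [ 0.06 -0.   -0.03] j6 1.65
[0.0634021  0.62407728 0.0197203 ]
```

```bash
python3 -m creep '0 0 0 0 0 2;0 0 0 0 0 4;0 0 0 0 0 4;0 0 0 0 0 4;0 0 0 0 0 4;0 0 0 0 0 2;0 0 0 0 0 0;0 0 0 0 0 0'
python3 - <<'E'
from h import *
plan([.4957,-.0466,.1098],-50); print(robot.observe()['torque'])
s=vision.snapshot('side')[:,:,::-1]
crop(0,265,155,85,85,7,'pics/p3.png',s)
E
```

```text
clock: 16.78
eef_pos: [0.4969, -0.0469, 0.1097]
eef_rot: [2.72, 1.569, 0.002]
ft_force: [-0.9, 0.4, 11.2]
grip_width: 0.15
clock 16.7833 pos [ 0.4969 -0.0469  0.1097] yawy -30.0 z [ 0.002 -0.    -1.   ] F [-0.9  0.4 11.2] g 0.150
shift now-axes [-0.3 -1.2 -0.1] | shift after turn [-0.7 -1.  -0.1] | turn [ 0.1  -0.06 19.95] j6 2.00
[ 0.0112806   0.14089389 -0.09036025]
```

View pics/p3.png

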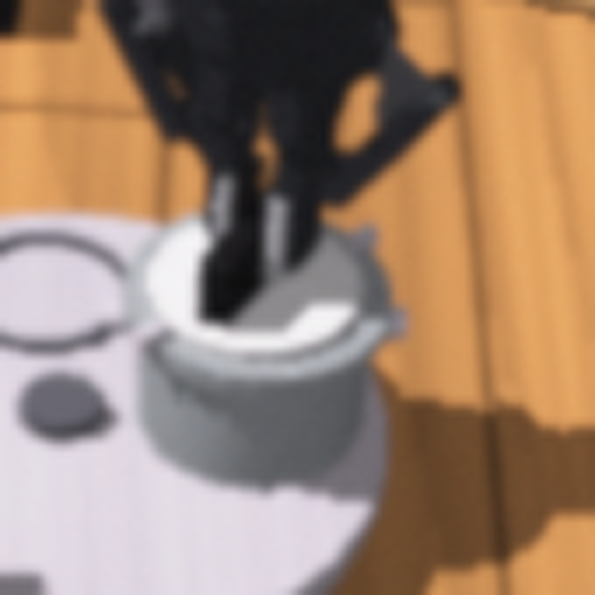

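The table hasn't shifted and the moment is small, so I'll turn the remaining 20°.

```bash
python3 -m creep '0 0 0 0 0 2;0 0 0 0 0 4;0 0 0 0 0 4;0 0 0 0 0 4;0 0 0 0 0 4;0 0 0 0 0 2;0 0 0 0 0 0;0 0 0 0 0 0;0 0 0 0 0 0'
python3 - <<'E'
from h import *
plan([.4957,-.0466,.1098],-50); print(robot.observe()['torque'])
s=vision.snapshot('side')[:,:,::-1]; t=vision.snapshot('top')[:,:,::-1]
cv2.imwrite('pics/side4.png',s);crop(0,265,155,85,85,7,'pics/p4.png',s); crop(0,195,165,135,95,5.9,'pics/p4w.png',s)
crop(0,230,130,110,125,4.5,'pics/p4t.png',t)
S=Cam('side'); im=cv2.imread('pics/p4.png'); a=np.radians(np.array([40,220])); 
for z,col in((.0905,(0,255,0)),(.132,(0,0,255))):
    P=np.c_[.4957+.054*np.cos(a),-.0465+.054*np.sin(a),[z,z]] if z<.1 else np.c_[.4957+.033*np.cos(a),-.0465+.033*np.sin(a),[z,z]]
    q=((S.proj(P)-[265,155]+.5)*7).astype(int); cv2.line(im,tuple(map(int,q[0])),tuple(map(int,q[1])),col,1)
cv2.imwrite('pics/p4.png',im)
E
```

```text
clock: 17.58
eef_pos: [0.497, -0.0469, 0.1097]
eef_rot: [2.952, 1.073, 0.003]
ft_force: [-0.6, -0.4, 10.1]
grip_width: 0.149
clock 17.5833 pos [ 0.497  -0.0469  0.1097] yawy -50.0 z [ 0.002 -0.    -1.   ] F [-0.6 -0.4 10.1] g 0.149
shift now-axes [-0.8 -1.1 -0.1] | shift after turn [-0.8 -1.1 -0.1] | turn [ 0.09 -0.08 -0.04] j6 2.35
[ 0.02565736  0.09171776 -0.14797026]
```

View pics/p4.png

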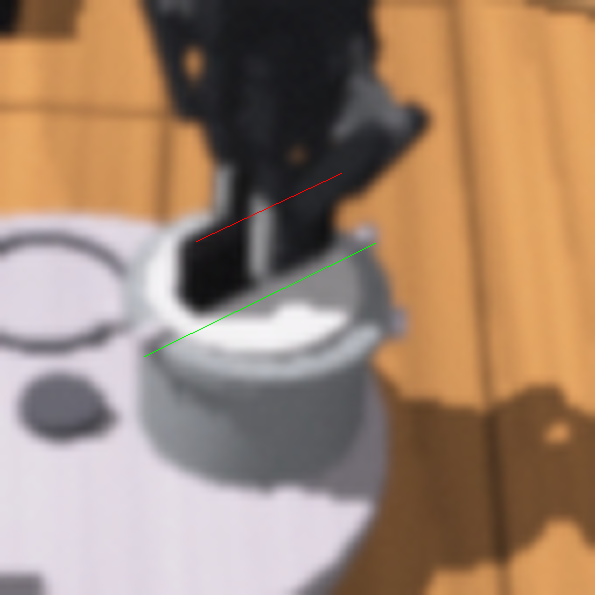

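View pics/p4w.png

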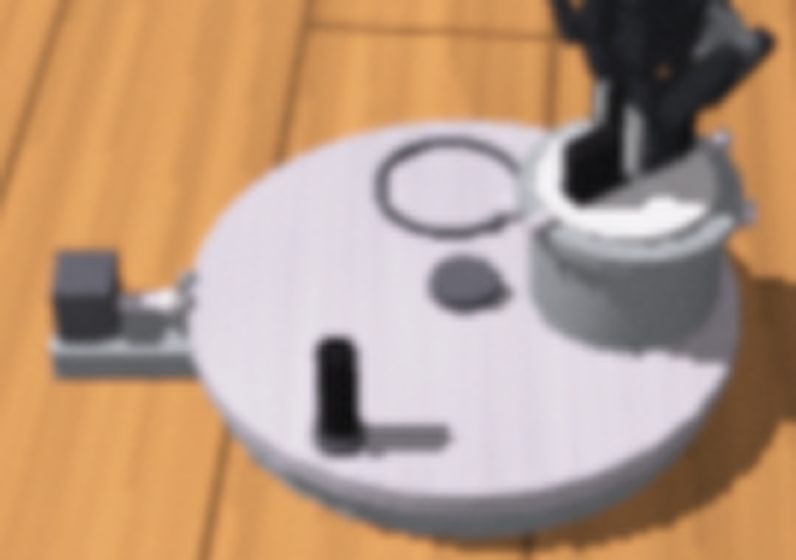

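View pics/p4t.png

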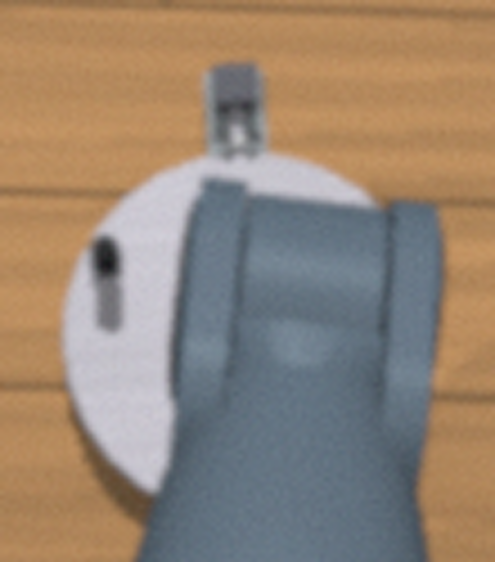

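The bar runs parallel to the rib line: its lower edge goes (205,312)→(330,250), against rib tips near (150,335) and (360,233). The table and handle haven't moved. One short settle check, then I'll hand it in.

```bash
python3 -m creep '0 0 0 0 0 0;0 0 0 0 0 0;0 0 0 0 0 0;0 0 0 0 0 0;0 0 0 0 0 0;0 0 0 0 0 0'
python3 -c "
from h import *
plan([.4957,-.0466,.1098],-50)
from cell import sign_off
print(sign_off())"
```

```text
clock: 18.18
eef_pos: [0.497, -0.047, 0.1097]
eef_rot: [2.952, 1.073, 0.003]
ft_force: [-1.2, 0.1, 10.3]
grip_width: 0.147
clock 18.1833 pos [ 0.497  -0.047   0.1097] yawy -50.0 z [ 0.002 -0.    -1.   ] F [-1.2  0.1 10.3] g 0.147
shift now-axes [-0.7 -1.1 -0.1] | shift after turn [-0.7 -1.1 -0.1] | turn [ 0.09 -0.08 -0.05] j6 2.35
the job is handed in; nothing more can be done
None
```

I handed the job in at about 18.2 s with the lid fully down in the canister, turned to the ribs and still gripped. I pinched the handle and turned the table into its click stop. Then I picked up the aluminium lid with the black bar, pushed it down through the gaps and turned it 40° clockwise.

**Last checks:**
- **Table:** in the last pictures the handle had not moved since the click stop, and the two rim bumps sat either side of the pin.
- **Lid seated:** the tool stood at 0.1097 m, against 0.1098 m worked out for fully down. It was pressing with about 10 N, and the pose was steady over the last 0.5 s.
- **Bar angle:** 40° from the gap, and parallel to the ribs within a degree or two in the side picture.
- **Grip:** set to 60 N, with the jaw opening steady at about 0.15.

**Not confirmed:**
- **Lock balls:** I did not read them directly. By angle, the bar stopped about 25° short of first touching them.
- **Top camera:** the arm hid the canister at the end, so the final bar angle comes from the side camera and the arm's own pose.
- **Centring:** my estimates of the mouth's position differed by about 2 mm, mostly in x. The lid still went in with hardly any sideways force until it seated, when about 3.5 N appeared and then faded as I turned it.
- **Other things on the bench:** I kept the arm clear of them but did not measure their positions again.

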